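# Clamp a row of sensor modules for a shake test

### The job

Load every sensor module upright into the clamping frame's channel, side by side, and make the row up to four blocks with wooden dummies; then drive the orange wedge (flat face to the row) firmly down into the last gap so that the row is locked tight, and let go. Only then turn the shaker control's knob clockwise until its white line points at the red mark. Leave the marker pen and the grease jar alone.

Things in the scene. Friction and masses are not known exactly. Their poses are not given: they have to be found in the camera images.
- frame: clamping frame fixed to the worktop: plate 110 (x) x 216 (y) x 12 mm with a channel along y; origin: channel middle, on the worktop. Takes exactly four blocks side by side along y, 36 mm sides across: from the fixed steel stop (inner face y = -80 mm, 36 mm high) to y = +40 mm
- row_floor (a point): on the channel floor (12 mm above the worktop) at x = y = 0 of the frame, same axes; +y points from the fixed stop to the wedge pocket. Low blue side walls guide the blocks: inner faces at x = +-20 mm, 8 mm thick, 14 mm above this floor, y -80 to +40 mm
- pocket (a point): wedge pocket, on the channel floor at y = +52 mm of the frame, same axes: where the jammed wedge's origin comes, about 15 mm above. Blue cheeks beside it (inner faces x = +-18 mm, 40 mm high, frame y 46 to 78 mm). The steel end wall behind leans outward 1:5: inner face at frame y = 61 mm at the floor, 72 mm at its top 54 mm up
- wedge: orange wedge with black head, 32 mm wide (x), 82 mm high, standing on its thin end; origin: centre of its 24 mm thick (y) underside. Flat upright face at y = -12 mm (goes against the row); its +y face slopes 1:5, y = +12 mm at the underside to +24 mm at 60 mm height (goes against the leaning end wall)
- wedge_head (a point): middle of the wedge's black head (32 x 36 x 22 mm), 71 mm above and 6 mm to +y of the wedge's origin. A firm push of 15 to 20 N down on it drives the wedge, which friction then holds; merely set down it is not tight. 1 mm of slack in the row leaves the wedge 5 mm higher; with fewer than four blocks it drops loose to the floor
- module_0: sensor module: aluminium block with blue side bands and a brass connector on top, may be absent. 36 (x) x 30 (y) x 40 (z) mm with a heavy dark steel foot, plus a 9 mm high, 11 mm thick connector; origin: centre of its underside, z up; starts standing on the worktop
- module_1: sensor module: aluminium block with blue side bands and a brass connector on top, may be absent. 36 (x) x 30 (y) x 40 (z) mm with a heavy dark steel foot, plus a 9 mm high, 11 mm thick connector; origin: centre of its underside, z up; starts standing on the worktop
- module_2: sensor module: aluminium block with blue side bands and a brass connector on top, may be absent. 36 (x) x 30 (y) x 40 (z) mm with a heavy dark steel foot, plus a 9 mm high, 11 mm thick connector; origin: centre of its underside, z up; starts standing on the worktop
- module_3: sensor module: aluminium block with blue side bands and a brass connector on top, may be absent. 36 (x) x 30 (y) x 40 (z) mm with a heavy dark steel foot, plus a 9 mm high, 11 mm thick connector; origin: centre of its underside, z up; starts standing on the worktop
- dummy_0: dummy: pale wooden block of the same 36 (x) x 30 (y) x 40 (z) mm with the same dark steel foot, no connector; origin: centre of its underside, z up; starts standing on the worktop
- dummy_1: dummy: pale wooden block of the same 36 (x) x 30 (y) x 40 (z) mm with the same dark steel foot, no connector; origin: centre of its underside, z up; starts standing on the worktop
- control: shaker control: grey box 100 x 100 x 45 mm, white dial, fixed; origin: centre of its underside. The black knob on its top turns about the vertical, clockwise from above, 270 degrees from the stop at front left (+135 degrees, counter-clockwise, from the box's x axis) to front right; it starts within 20 degrees of that stop and stays where left
- knob_grip (a point): on the knob's axis at mid-height of its grip bar (62 mm above the worktop; bar 40 mm long, 12 mm thick, from 50 to 74 mm above the worktop, over a skirt 68 mm across); x axis along the bar towards the white line's end
- knob_index (a point): outer end of the knob's white line, 34 mm from the axis on the skirt; moves with the knob
- mark (a point): the place, 34 mm from the knob's axis, where the red set mark beside the dial points; the knob is set when its white line ends here
- marker_blue: bystander: blue and white marker pen 132 mm long, 17 mm thick, lying; origin at its middle underside
- grease_jar: bystander: small jar with black lid, 50 mm across, 57 mm high; origin at its underside
There are look-alikes about, which are no part of the job. Leave any blue look-alike of the wedge alone.

How it is judged:
On the way, in this order (a step that is already met when the one before it is completed fails the run):
1. all sensor modules stand in the channel (x of module_0 in the frame of row_floor between -0.006 and 0.006 m and y of module_0 in the frame of row_floor between -0.068 and 0.038 m and z of module_0 in the frame of row_floor between -0.004 and 0.005 m and angle between each of module_0, module_1, module_2, module_3's own z axis and vertical below 0.12 rad and x of module_1 in the frame of row_floor between -0.006 and 0.006 m and y of module_1 in the frame of row_floor between -0.068 and 0.038 m and z of module_1 in the frame of row_floor between -0.004 and 0.005 m and x of module_2 in the frame of row_floor between -0.006 and 0.006 m and y of module_2 in the frame of row_floor between -0.068 and 0.038 m and z of module_2 in the frame of row_floor between -0.004 and 0.005 m and x of module_3 in the frame of row_floor between -0.006 and 0.006 m and y of module_3 in the frame of row_floor between -0.068 and 0.038 m and z of module_3 in the frame of row_floor between -0.004 and 0.005 m), for 0.2 s.
2. the wedge is driven in and the row is locked (x of module_0 in the frame of row_floor between -0.006 and 0.006 m and y of module_0 in the frame of row_floor between -0.068 and 0.031 m and z of module_0 in the frame of row_floor between -0.004 and 0.005 m and angle between each of module_0, module_1, module_2, module_3's own z axis and vertical below 0.12 rad and x of module_1 in the frame of row_floor between -0.006 and 0.006 m and y of module_1 in the frame of row_floor between -0.068 and 0.031 m and z of module_1 in the frame of row_floor between -0.004 and 0.005 m and x of module_2 in the frame of row_floor between -0.006 and 0.006 m and y of module_2 in the frame of row_floor between -0.068 and 0.031 m and z of module_2 in the frame of row_floor between -0.004 and 0.005 m and x of module_3 in the frame of row_floor between -0.006 and 0.006 m and y of module_3 in the frame of row_floor between -0.068 and 0.031 m and z of module_3 in the frame of row_floor between -0.004 and 0.005 m and x of wedge in the frame of row_floor between -0.005 and 0.005 m and y of wedge in the frame of row_floor between 0.046 and 0.057 m and z of wedge in the frame of row_floor between 0.006 and 0.02 m and angle between wedge's own z axis and vertical below 0.1 rad and contact force between wedge and frame above 10 N), for 0.2 s.
3. the knob's line points at the red mark (all of step 2 and horizontal distance between knob_index and mark below 0.004 m), for 0.2 s.
At the end, for the whole second after the job is handed in: Every module stands in the channel (6 mm across, 5 mm in height); the wedge is upright in its pocket, underside 6 to 20 mm above the channel floor, bearing on the frame with over 10 N; the white line ends within 4 mm (7 degrees) of the mark; all at rest (all of step 3 and linear speed of each of wedge, module_0, module_1, module_2, module_3 below 0.01 m/s); the robot touches nothing.
It fails at once if the marker pen is pushed more than 4 cm (distance of marker_blue from where it was at the start of the episode above 0.04 m).
It fails at once if the grease jar is pushed more than 4 cm (distance of grease_jar from where it was at the start of the episode above 0.04 m).
Of module_0, module_1, module_2, module_3 only 2 to 4 are there at a start; the rules pass over those that are not, and their reading is None.
At some moment in a run one of module_0, module_1, module_2, module_3, dummy_0, dummy_1 may be knocked a few centimetres aside while the robot is not near it.
It also fails if it takes over 192 s, if anything falls off the work surface, if the arm or the gripper's body presses on something with over 40 N, if the wrist force passes 120 N, or if a joint passes its speed limit or range.

### The arm

A 6-joint arm with a two-finger parallel gripper is mounted at the origin on a cart in front of the work surface, level with it; the furniture and walls round the work are solid. World frame = base frame: x ahead of the robot, y to its left, z up, the work surface at z = 0. Lengths are in m, angles in rad, forces in N, time in s.
With the tool pointing down it reaches from about 0.35 to 0.85 m from the base axis. Payload 8.1 kg.
Tool frame: the origin (TCP) lies on the mounting face of the last link; the fingertips stand 186 mm ahead of it and the grasp point (between the pads) lies 167 mm ahead of it (robot.finger_overhang is the distance from the TCP to the fingertips, in m); z points along the fingers, y is the line along which they close (so a half turn about z gives the same grasp; the last joint's range is limited). The gripper opens to 93 mm and grips with 3 to 60 N. Pads are 15 mm wide; open, the fingers measure 128 mm over their backs; the gripper's body (75 mm by 188 mm) begins 65 mm behind the grasp point.
Start: joints at [-1.201, 0.13, 1.488, -0, 1.523, -0.085], TCP at [0.264, -0.539, 0.405] pointing down, gripper open.
Joint ranges: [-2.96, 2.96], [-0.89, 2.26], [0.02, 2.5], [-1.34, 4.48], [0, 2.73], [-2.66, 2.66]. Speed limits (rad/s): [2.39, 2.39, 2.79, 3.14, 3.14, 3.14].

### API

Orientations are given as a rotation vector (axis times angle).
In Python, from plant import readout, read_camera, get_calibration, job, robot gives the robot as it stands.
- The arm moves only by the shell command python3 -m handwheel 'ROWS' [FORCE]. ROWS is JSON, a list of rows, each a list of 5 numbers: the shift along the world's x, y, z in cm, then the turn about the world's z in rad, then the closure, from 0 (fully open) to 1 (shut). In form: [[tx, ty, tz, spin, gripper], ...]. A call has 1 to 10 rows; each row shifts and turns the commanded pose from where the row before left it; what a row does not reach is not made up. A row lasts 1/8 s, in which the tool goes at most 62.5 mm and 10.7 degrees, less where a joint would pass 70% of its speed; a pose out of reach is approached as far as the arm can. A call is refused whole if a number of a shift passes 6.25 or a number of a turn 0.188, either way. A call with a gripper value outside its range is refused whole. The fingers move at their own pace and stop on an object; FORCE is the grip in N (left out, the last holds). Time passes only in rows, so rows that do not move let the fingers close. It gives the time, the measured TCP pose, the force, the opening and the grip force at its end, in the units of the state.
- readout.read_state(): the state, without advancing time (a new reading comes with each control period).
- read_camera(name): name is "scene" or "top"; returns the picture (384x512x3 uint8, red, green, blue); there is no depth.
- get_calibration(name): a dict with "fovy" (degrees; the focal length in pixels is half the picture's height over the tangent of half this angle, whatever the lens; pixels are square), "cx", "cy" (the principal point, pixels), "pose" (4x4, takes a point from camera to world coordinates). Camera axes: x right, y down, z forward; pixel columns grow to the right and rows downward; lengths in m; the calibration is good to about 2 mm. A picture is of the moment at which its call begins. get_calibration takes no time and is no camera call.
- job.close_job(): hands the job in; it is judged then, once.
The state is a dict: "t": time; "q": joint angles; "dq": joint speeds; "joint_torque": joint torques, N m; "tool_pos": TCP position; "orientation": TCP orientation; "force": force on the tool from outside, world axes, zero at the start; "wrist_torque": the same for the moment, N m; "opening": finger opening in m; "gripper_force": force on a finger pad.
Only numpy, scipy, OpenCV 4.12 (cv2) and the standard library are available. Lean on these libraries where they do the work, as an engineer would, in place of code of your own. Each camera call takes 0.05 s, during which the arm holds its last target. There are 200 camera calls.

## Working session

There is one attempt and no reset: what is moved stays moved. The work goes in short steps, Python scripts to look and compute and a shell command to move; the robot and the scene stay as the last step left them, time stands still between calls to the robot, and variables do not carry over. Pictures are saved under pics/ and viewed, at most 14 in all, crops included, and the job is handed in when it is done.

```bash
mkdir -p pics; ls
cat > h.py <<'E'
import numpy as np, cv2
from plant import readout, read_camera, get_calibration, job, robot
def snap(n,f):
    im=read_camera(n); cv2.imwrite(f'pics/{f}.png',im[:,:,::-1]); return im
def proj(n,P):
    c=get_calibration(n); T=np.linalg.inv(np.array(c['pose'])); f=192/np.tan(np.radians(c['fovy'])/2)
    p=np.atleast_2d(P)@T[:3,:3].T+T[:3,3]; return np.c_[c['cx']+f*p[:,0]/p[:,2], c['cy']+f*p[:,1]/p[:,2]]
def ray(n,uv):
    c=get_calibration(n); T=np.array(c['pose']); f=192/np.tan(np.radians(c['fovy'])/2)
    uv=np.atleast_2d(np.float64(uv)); d=np.c_[(uv[:,0]-c['cx'])/f,(uv[:,1]-c['cy'])/f,np.ones(len(uv))]@T[:3,:3].T
    return T[:3,3],d
def onz(n,uv,z):
    o,d=ray(n,uv); return o+d*((z-o[2])/d[:,2])[:,None]
def tri(uv1,uv2,n1='scene',n2='top'):
    o1,d1=ray(n1,uv1);o2,d2=ray(n2,uv2);d1=d1[0];d2=d2[0]
    s=np.linalg.lstsq(np.c_[d1,-d2],o2-o1,rcond=None)[0]; a=o1+s[0]*d1;b=o2+s[1]*d2
    return (a+b)/2,np.linalg.norm(a-b)
E
python3 - <<'E'
from h import *
for n in('scene','top'):
    snap(n,n+'0'); c=get_calibration(n); print(n,c['fovy'],c['cx'],c['cy'],np.round(c['pose'],3).tolist(), {k:v for k,v in c.items() if k not in('pose','fovy','cx','cy')})
print(readout.read_state())
E
```

```text
pics
scene 52.51233125269056 253.30755933493833 186.3013295611954 [[0.432, -0.382, 0.817, -0.447], [-0.902, -0.163, 0.401, -0.446], [-0.02, -0.91, -0.415, 0.582], [0.0, 0.0, 0.0, 1.0]] {}
top 49.47533109774811 253.4142124637061 187.83980986331565 [[-0.024, -0.998, 0.062, 0.45], [-1.0, 0.025, 0.011, 0.026], [-0.012, -0.062, -0.998, 1.479], [0.0, 0.0, 0.0, 1.0]] {}
{'t': 0.1, 'q': array([-1.20139109e+00,  1.31109392e-01,  1.48913500e+00, -5.50901751e-05,
        1.52300163e+00, -8.54189042e-02]), 'dq': array([-1.68070326e-03,  7.45248095e-04, -3.81806064e-03,  5.22071125e-04,
        7.08765658e-05, -2.70307920e-04]), 'joint_torque': array([ 8.51833011e-04, -5.61343932e+01, -4.93093586e+01,  7.70249683e-02,
        2.92715494e-02, -2.81410018e-05]), 'tool_pos': array([ 0.26351223, -0.53882002,  0.40379734]), 'orientation': array([-3.05911848e+00, -7.07930831e-01,  4.52861650e-04]), 'force': array([ 0.24759817,  0.676293  , -0.09123541]), 'wrist_torque': array([-0.03738428,  0.02662318,  0.04093843]), 'gripper_force': 0.0, 'opening': 0.092960183934006}
```

View pics/scene0.png

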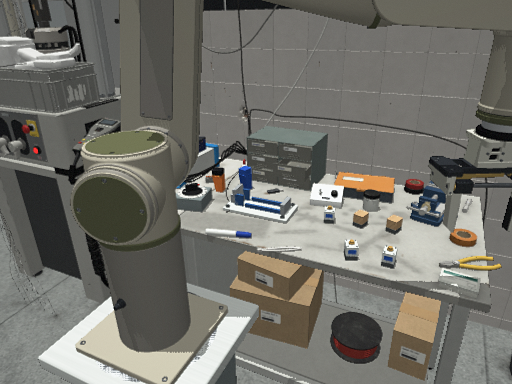

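View pics/top0.png

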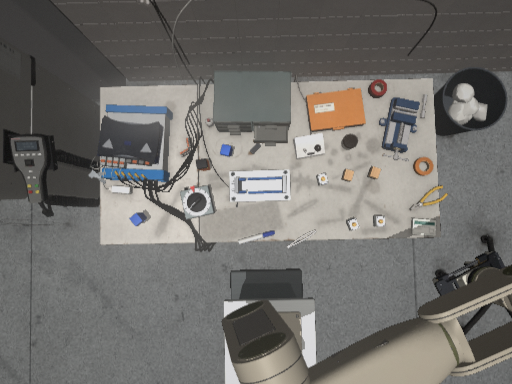

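The scene view shows three modules, at top (322,179), (352,224) and (380,221). Two dummies are at (348,174) and (374,172), the frame is at (260,186), and the control's knob is at (197,202). The orange wedge isn't clear yet, so I'll zoom in.

Run:
```python
import cv2
t=cv2.imread('pics/top0.png');s=cv2.imread('pics/scene0.png')
cv2.imwrite('pics/top0c.png',cv2.resize(t[125:250,120:300],None,fx=4.4,fy=4.4,interpolation=cv2.INTER_CUBIC))
cv2.imwrite('pics/scene0c.png',cv2.resize(s[140:275,170:350],None,fx=4.4,fy=4.4,interpolation=cv2.INTER_CUBIC))
```

```text
(no output)
```

View pics/top0c.png

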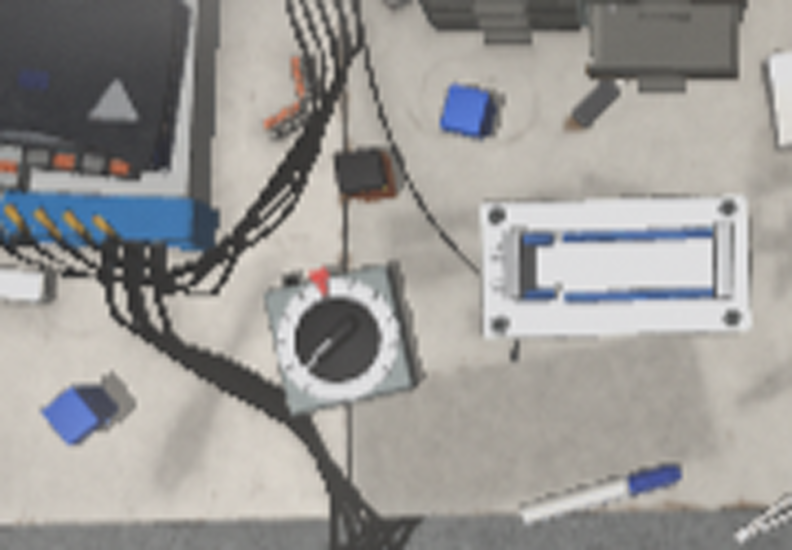

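View pics/scene0c.png

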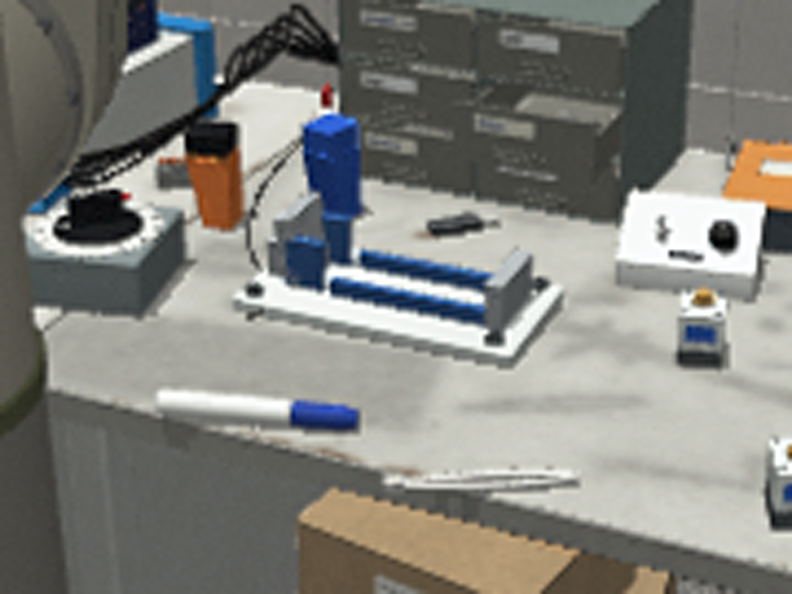

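The orange wedge with its black head is at top px (202,164) and scene px (219,180). Its sloped side faces image left, which is +y. The red mark is at top (192,188) and the knob's white line points lower-left. The frame has its wedge pocket on the left. Next is a zoom on the blocks.

Run:
```python
import cv2,numpy as np
t=cv2.imread('pics/top0.png');s=cv2.imread('pics/scene0.png')
a=cv2.resize(t[160:236,310:390],None,fx=7.5,fy=7.5,interpolation=cv2.INTER_CUBIC)
b=cv2.resize(s[195:275,320:410],None,fx=6,fy=6,interpolation=cv2.INTER_CUBIC)
cv2.imwrite('pics/blk.png',a)
b=cv2.resize(s[195:275,310:410],None,fx=7.5,fy=7.5,interpolation=cv2.INTER_CUBIC)
cv2.imwrite('pics/blks.png',b)
```

```text
(no output)
```

View pics/blk.png

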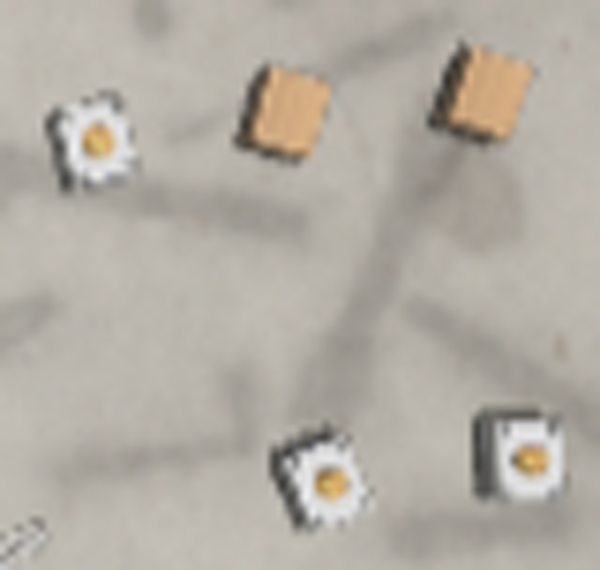

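View pics/blks.png

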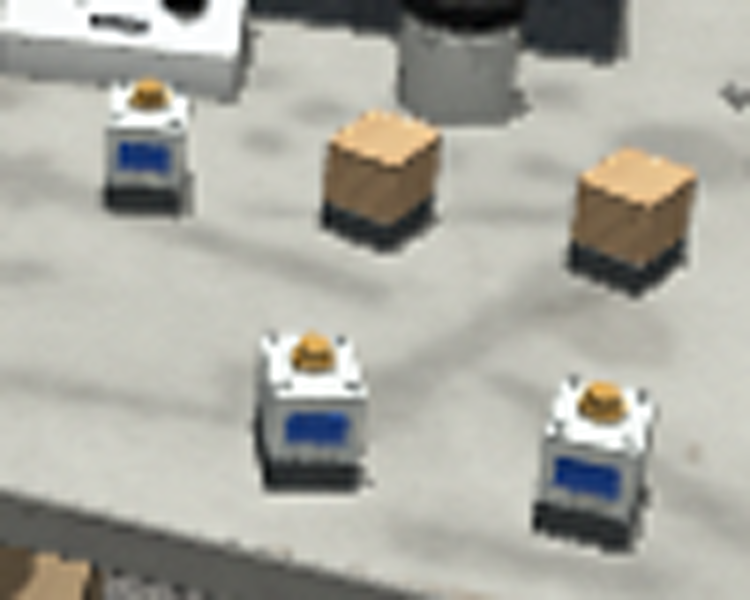

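The crops show three modules and two dummies, each slightly rotated; the modules' blue faces point to −y/−x. I'll now compute poses from both views.

```bash
cat >> h.py <<'E'
def up(im,k=8): return cv2.resize(im,None,fx=k,fy=k,interpolation=cv2.INTER_CUBIC)
def blobs(im,mask_fn,box,k=8,amin=15):
    """box u0,v0,u1,v1 -> list of contours in full-image pixel coords"""
    u0,v0,u1,v1=box; c=up(im[v0:v1,u0:u1],k); m=mask_fn(c,cv2.cvtColor(c,cv2.COLOR_RGB2HSV).astype(int)).astype(np.uint8)
    cs=cv2.findContours(m,cv2.RETR_EXTERNAL,cv2.CHAIN_APPROX_NONE)[0]
    return [ (q[:,0,:]+.5)/k-.5+[u0,v0] for q in cs if cv2.contourArea(q)>amin*k*k]
white=lambda c,h:(c.min(2)>212)
wood=lambda c,h:(h[:,:,0]<22)&(h[:,:,1]>70)&(h[:,:,2]>150)
brass=lambda c,h:(h[:,:,0]>8)&(h[:,:,0]<30)&(h[:,:,1]>110)
black=lambda c,h:(c.max(2)<75)
orange=lambda c,h:(h[:,:,0]<16)&(h[:,:,1]>150)
red=lambda c,h:((h[:,:,0]<8)|(h[:,:,0]>172))&(h[:,:,1]>110)
def cen(p):
    m=cv2.moments(np.float32(p).reshape(-1,1,2)); return np.array([m['m10'],m['m01']])/m['m00']
def rect(p,z,n='top'):
    w=onz(n,p,z)[:,:2]; (c,s,a)=cv2.minAreaRect(np.float32(w*1000)); 
    L=np.argmax(s); yaw=np.radians(a+(0 if L==0 else 90)); yaw=(yaw+np.pi/2)%np.pi-np.pi/2
    return np.array(c)/1000,sorted(s),yaw,  onz(n,cen(p),z)[0,:2]
E
python3 - <<'E'
from h import *
t=cv2.imread('pics/top0.png')[:,:,::-1].copy();s=cv2.imread('pics/scene0.png')[:,:,::-1].copy()
B=(310,160,390,236)
for nm,f in(('mod',white),('wood',wood),('brass',brass)):
    for p in blobs(t,f,B,amin=4):
        r=rect(p,.049 if nm=='brass' else .04); print(nm,cen(p).round(2),r[0].round(4),np.round(r[1],1),'longaxis',round(r[2],3),r[3].round(4))
print('scene')
for nm,f in(('wood',wood),('brass',brass),('mod',white)):
    for p in blobs(s,f,(310,195,410,275),amin=3):
        r=rect(p,.049 if nm=='brass' else .04,'scene'); print(nm,cen(p).round(2),r[0].round(4),np.round(r[1],1),'longaxis',round(r[2],3),r[3].round(4))
print('frame')
for p in blobs(t,lambda c,h:c.min(2)>205,(222,162,298,212),amin=300):
    r=rect(p,.012); print(r)
for nm,f,z in(('head',black,.082),):
    for p in blobs(t,f,(190,152,216,176),amin=10): r=rect(p,z); print(nm,cen(p).round(2),r)
for p in blobs(s,black,(208,160,230,180),amin=10): r=rect(p,.071,'scene'); print('head sc',cen(p).round(2),np.round([p.min(0),p.max(0)],1).tolist())
E
```

```text
mod [353.46 224.05] [ 0.407  -0.2982] [27.3 33.2] longaxis 0.348 [ 0.4071 -0.2984]
mod [380.3  220.87] [ 0.416  -0.3907] [25.6 31. ] longaxis -0.042 [ 0.4158 -0.3906]
mod [322.5  178.42] [ 0.5675 -0.1977] [27.6 34.3] longaxis 0.225 [ 0.5668 -0.1977]
wood [353.75 224.16] [ 0.4066 -0.2991] [12.9 13.7] longaxis 1.532 [ 0.4067 -0.2993]
wood [380.5  220.96] [ 0.4152 -0.391 ] [12.  13.7] longaxis 1.528 [ 0.4155 -0.3913]
wood [322.62 178.38] [ 0.5672 -0.1982] [13.4 13.9] longaxis -0.034 [ 0.5669 -0.1981]
wood [348.3  174.51] [ 0.5781 -0.2869] [29.6 36.2] longaxis -0.326 [ 0.5781 -0.2872]
wood [375.01 172.01] [ 0.5841 -0.3795] [29.4 36.4] longaxis -0.376 [ 0.5845 -0.3796]
brass [353.6  224.07] [ 0.4071 -0.2967] [ 8.9 11.1] longaxis 1.547 [ 0.4073 -0.2968]
brass [380.4  220.97] [ 0.4156 -0.3882] [ 8.9 11.5] longaxis 1.547 [ 0.4157 -0.3883]
brass [322.53 178.35] [ 0.5665 -0.1962] [10.3 11.2] longaxis -1.376 [ 0.5663 -0.1964]
scene
wood [317.01 271.89] [ 0.2569 -0.2555] [16.6 24.6] longaxis 0.05 [ 0.2575 -0.2552]
wood [390.4  246.98] [ 0.4229 -0.3906] [11.2 23.1] longaxis 0.352 [ 0.4271 -0.3902
[... 888 characters left out ...]
] longaxis -1.38 [ 0.6321 -0.1698]
frame
(array([0.55175293, 0.01352661]), [38.21273422241211, 138.7244110107422], np.float64(1.5627513166159308), array([0.55178465, 0.01242956]))
(array([0.5505708 , 0.02084242]), [107.94229125976562, 213.7987518310547], np.float64(-1.5626944825736437), array([0.54795143, 0.02247819]))
head [201.64 163.66] (array([0.62428455, 0.21437219]), [33.34713363647461, 36.855255126953125], np.float64(-1.391001145084278), array([0.6235571 , 0.21441138]))
head [190.96 155.73] (array([0.64629529, 0.24756451]), [14.836396217346191, 38.73485565185547], np.float64(-0.0150184974933385), array([0.65145261, 0.25017359]))
head sc [216.21 169.13] [[207.6, 159.6], [223.3, 175.4]]
```

Both views agree on the block poses at z=0.04. Next I'll measure the frame's blue features, the wedge, the control, and how high the cables run near the wedge.

```bash
python3 - <<'E'
from h import *
t=cv2.imread('pics/top0.png')[:,:,::-1].copy();s=cv2.imread('pics/scene0.png')[:,:,::-1].copy()
blue=lambda c,h:(h[:,:,0]>100)&(h[:,:,0]<125)&(h[:,:,1]>110)
for n,im,box in(('top',t,(222,165,298,208)),('scene',s,(225,170,300,225))):
  for p in blobs(im,blue,box,amin=1.5):
    print(n,'blue',np.round([p.min(0),p.max(0)],1).tolist(), 'z26 xy min/max',onz(n,p,.026)[:,:2].min(0).round(4),onz(n,p,.026)[:,:2].max(0).round(4),'cen',onz(n,cen(p),.026)[0,:2].round(4))
# frame centre hypothesis check by projection in scene of plate corners
for p in blobs(s,lambda c,h:c.min(2)>195,(218,180,302,228),amin=80):
    w=onz('scene',p,.012); r=rect(p,.012,'scene'); print('plate scene',np.array(r[0]).round(4),np.round(r[1],1),round(r[2],3))
print('wedge pred px scene',proj('scene',[[.624,.2144,z] for z in(.06,.071,.082)]).round(1).tolist())
for p in blobs(s,orange,(205,165,230,195),amin=20): print('orange scene',np.round([p.min(0),p.max(0)],1).tolist(),cen(p)); 
print('cable epi',[(z,proj('scene',onz('top',[[195,152]],z))[0].round(0).tolist()) for z in(0,.05,.1,.15,.2,.3)])
for n,im,box,zz in(('top',t,(180,180,215,218),.05),):
  for p in blobs(im,red,box,amin=1): print('red',cen(p).round(2),onz(n,cen(p),.045)[0].round(4),p.min(0),p.max(0))
  for p in blobs(im,lambda c,h:c.max(2)<90,box,amin=60): print('skirt',cen(p).round(2),rect(p,.05)); (c,r)=cv2.minEnclosingCircle(np.float32(p)); print(c,r,onz(n,[c],.05))
E
python3 - <<'E'
import cv2,numpy as np
t=cv2.imread('pics/top0.png')
cv2.imwrite('pics/knob.png',cv2.resize(t[178:222,175:220],None,fx=12,fy=12,interpolation=cv2.INTER_CUBIC))
E
```

```text
top blue [[239.2, 190.9], [245.1, 192.1]] z26 xy min/max [0.5273 0.0716] [0.5312 0.0922] cen [0.5291 0.0816]
top blue [[248.6, 190.7], [281.3, 192.6]] z26 xy min/max [ 0.5244 -0.055 ] [0.5287 0.0595] cen [0.5264 0.0028]
top blue [[238.7, 178.2], [244.3, 179.8]] z26 xy min/max [0.5701 0.0732] [0.5759 0.093 ] cen [0.5732 0.0831]
top blue [[247.8, 177.1], [281.1, 179.2]] z26 xy min/max [ 0.5717 -0.0554] [0.5764 0.061 ] cen [0.5742 0.0027]
scene blue [[244.7, 202.8], [279.6, 212.8]] z26 xy min/max [ 0.5027 -0.062 ] [0.5283 0.0596] cen [ 0.5156 -0.0029]
scene blue [[251.6, 196.6], [280.9, 205.2]] z26 xy min/max [ 0.5502 -0.044 ] [0.576  0.0604] cen [0.5633 0.0064]
scene blue [[234.4, 169.6], [251.4, 205.2]] z26 xy min/max [0.5059 0.0614] [0.7824 0.2091] cen [0.6422 0.1239]
plate scene [0.5668 0.0217] [151.1 218. ] -1.56
wedge pred px scene [[218.2, 174.3], [218.0, 171.3], [217.9, 168.4]]
orange scene [[211.7, 173.2], [224.2, 191.3]] [218.73837762 182.23789005]
cable epi [(0, [218.0, 183.0]), (0.05, [218.0, 171.0]), (0.1, [218.0, 159.0]), (0.15, [218.0, 147.0]), (0.2, [218.0, 134.0]), (0.3, [218.0, 105.0])]
red [192.36 187.92] [0.5447 0.2529 0.045 ] [190.1875 185.8125] [194.0625 190.9375]
skirt [196.37 201.53] (array([0.49603479, 0.23987656]), [63.128761291503906, 64.16249084472656], np.float64(1.5468233496103303), array([0.49716624, 0.2389769 ]))
(196.08966064453125, 201.69715881347656) 9.518607139587402 [[0.49660255 0.23994591 0.05      ]]
```

View pics/knob.png

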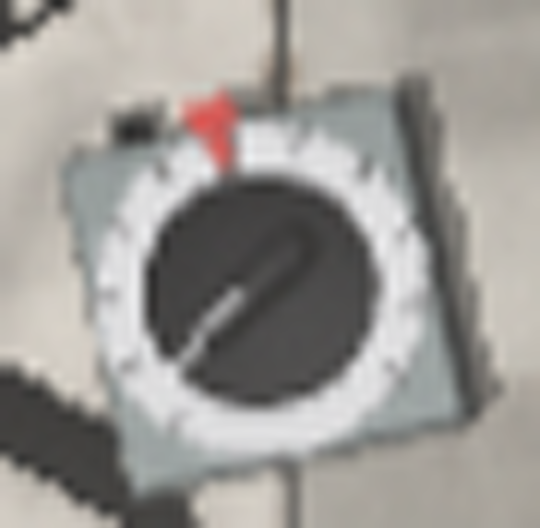

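The knob centre is about (0.496,0.240), the white line points lower-left at crop (180,372), and the red mark tip is at crop (228,165). Now I'll triangulate the cable bundle near the wedge.

Run:
```python
from h import *
# scene bundle upper/lower edge approx v(u): line from (190,177) to (237,143), full px
for uv in [(186,170.5),(189.3,159),(191,155),(195,152.3),(198.4,142),(201,135)]:
    best=[]
    for z in np.arange(0,.4,.005):
        P=onz('top',[uv],z); q=proj('scene',P)[0]; v=177-(q[0]-190)*34/47
        best.append((abs(q[1]-v),z,P[0].round(3).tolist(),q.round(0).tolist()))
    print(uv,min(best))
s=cv2.imread('pics/scene0.png')
cv2.imwrite('pics/cab.png',cv2.resize(s[130:200,170:260],None,fx=8,fy=8,interpolation=cv2.INTER_CUBIC))
```

```text
(186, 170.5) (np.float64(0.07267512784255814), np.float64(0.08), [0.602, 0.268, 0.08], [201.0, 169.0])
(189.3, 159) (np.float64(0.5806738207631383), np.float64(0.095), [0.639, 0.254, 0.095], [210.0, 162.0])
(191, 155) (np.float64(0.3678731386753782), np.float64(0.1), [0.651, 0.247, 0.1], [213.0, 160.0])
(195, 152.3) (np.float64(0.16642846030370606), np.float64(0.11), [0.659, 0.232, 0.11], [218.0, 157.0])
(198.4, 142) (np.float64(0.6007174653510106), np.float64(0.125), [0.69, 0.218, 0.125], [226.0, 151.0])
(201, 135) (np.float64(0.3448850782074828), np.float64(0.13), [0.712, 0.209, 0.13], [231.0, 148.0])
```

View pics/cab.png

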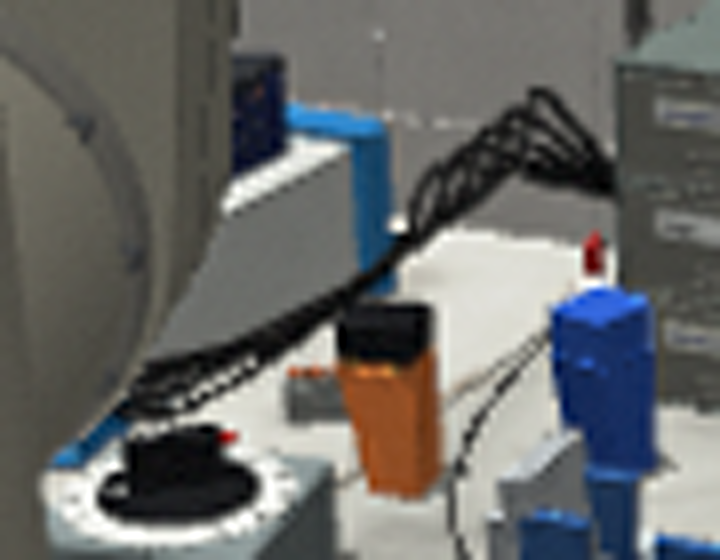

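The cables pass behind the wedge: about z 0.08 near its +x side, rising to about 0.12 by x=0.71. A grasp across the wedge's x, shifted slightly to −y, clears them. First I'll fetch module C at (0.566,−0.198).

```bash
cat >> h.py <<'E'
from scipy.spatial.transform import Rotation as Ro
def st():
    s=readout.read_state(); R=Ro.from_rotvec(s['orientation']).as_matrix(); phi=np.arctan2(R[1,1],R[0,1]); phi=(phi+np.pi/2)%np.pi-np.pi/2
    return s,phi,R
def go(x,y,z,yaw):
    s,phi,R=st(); d=np.array([x,y,z])-s['tool_pos']; print('t %.1f tcp'%s['t'],s['tool_pos'].round(4),'phi %.3f'%phi,'tilt',R[:2,2].round(4),'open %.4f g %.1f'%(s['opening'],s['gripper_force']),'F',s['force'].round(1)); print('DELTA cm',(d*100).round(2),'spin %.3f / %.3f'%(yaw-phi,yaw-phi+(np.pi if yaw<phi else -np.pi)))
def blocks(f=None):
    t=read_camera('top')
    if f: cv2.imwrite(f'pics/{f}.png',t[:,:,::-1])
    for nm,m in(('mod',white),('dum',wood)):
        for p in blobs(t,m,(222,160,400,236),amin=30):
            r=rect(p,.04)
            if r[1][0]>22 and 28<r[1][1]<45: print(nm,cen(p).round(1),r[0].round(4),np.round(r[1],1),round(r[2],3))
    return t
E
python3 -m handwheel '[[3.8,4.2,-0.9,0.169,0],[3.8,4.2,-0.9,0.169,0],[3.8,4.2,-0.9,0.169,0],[3.8,4.2,-0.9,0.169,0],[3.8,4.2,-0.9,0.169,0],[3.8,4.2,-0.9,0.169,0],[3.8,4.2,-0.9,0.169,0],[3.6,4.6,-0.9,0.169,0],[0,0,0,0,0]]' 30
python3 -c "
from h import *
blocks();go(.566,-.198,.204,.235)"
```

```text
t: 1.23
tool_pos: [0.567, -0.1953, 0.331]
orientation: [-1.934, -2.472, -0.001]
force: [-0.5, -1.3, -0.6]
opening: 0.0935
gripper_force: 0.0
mod [380.3 220.9] [ 0.4162 -0.3907] [25.6 31.4] -0.042
t 1.3 tcp [ 0.5661 -0.1971  0.3316] phi 0.239 tilt [-0.0019  0.0008] open 0.0926 g 0.0 F [-0.5 -0.  -0.6]
DELTA cm [-1.000e-02 -9.000e-02 -1.276e+01] spin -0.004 / 3.138
```

```bash
python3 -m handwheel '[[0,-0.1,-2,0,0.4],[0,0,-4,0,0.4],[0,0,-4,0,0.4],[0,0,-2.5,0,0.4],[0,0,-0.3,0,0.4],[0,0,0,0,1],[0,0,0,0,1],[0,0,0,0,1],[0,0,0,0,1]]' 30
python3 -c "
from h import *
go(.566,-.198,.204,.235)"
```

```text
t: 2.4
tool_pos: [0.5663, -0.2004, 0.2064]
orientation: [1.943, 2.465, 0.0]
force: [-0.8, -1.2, 6.2]
opening: 0.0357
gripper_force: 29.9
t 2.4 tcp [ 0.5663 -0.2004  0.2064] phi 0.236 tilt [ 0.0025 -0.0016] open 0.0357 g 29.9 F [-0.8 -1.2  6.2]
DELTA cm [-0.03  0.24 -0.24] spin -0.001 / 3.140
```

```bash
python3 -m handwheel '[[0,0,3,0,1],[0,0,5,0,1],[0,0,4.5,0,1],[-0.4,4,0,-0.08,1],[-0.4,4,0,-0.08,1],[-0.4,4,0,-0.076,1],[-0.4,4,0,0,1],[0,0,0,0,1],[0,0,0,0,1]]'
python3 - <<'E'
from h import *
go(.5505,-.040,.33,0)
t=snap('top','t1'); s=snap('scene','s1'); st_=st()[0]; print(st_['tool_pos'],st_['force'])
# held block's predicted top center z
p0=st_['tool_pos']; z=p0[2]-.204+.04
for n,im in(('top',t),('scene',s)):
    q=proj(n,[[p0[0],p0[1],z+.009]])[0]; print(n,q)
    u,v=q.astype(int)
    for p in blobs(im,brass,(u-14,v-14,u+15,v+15),amin=2): print('brass',cen(p),onz(n,cen(p),z+.0045)[0].round(4))
E
python3 - <<'E'
import cv2
t=cv2.imread('pics/t1.png');s=cv2.imread('pics/s1.png')
import numpy as np
cv2.imwrite('pics/j1.png',np.hstack([cv2.resize(t[150:225,215:315],(400,300)),cv2.resize(s[120:240,220:380],(400,300))]))
E
```

```text
t: 3.52
tool_pos: [0.5496, -0.0401, 0.3297]
orientation: [2.22, 2.222, -0.001]
force: [0.8, -0.6, -1.5]
opening: 0.0356
gripper_force: 29.9
t 3.5 tcp [ 0.5496 -0.0401  0.3297] phi 0.001 tilt [-0.0001 -0.0004] open 0.0356 g 29.9 F [ 0.8 -0.6 -1.5]
DELTA cm [0.09 0.01 0.03] spin -0.001 / 3.141
[ 0.54965417 -0.04084268  0.32969917] [-0.43377519 -0.45777453 -1.06519918]
top [279.19864704 181.47559592]
scene [278.30931486 160.33304702]
brass [282.44266224 146.37715093] [ 6.850e-01 -1.000e-04  1.702e-01]
```

View pics/j1.png

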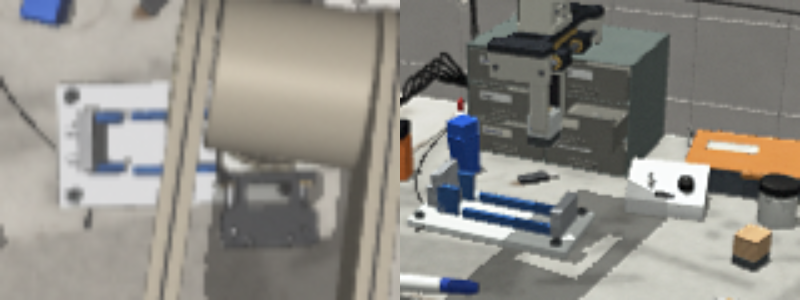

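The scene crop shows the module held between the fingers with its dark foot at about (278,177) in the full image. I'll lower it to just above the walls and check its alignment there.

```bash
python3 -m handwheel '[[0,0,-3,0,1],[0,0,-4,0,1],[0,0,-2.4,0,1],[0,0,0,0,1],[0,0,0,0,1]]'
python3 - <<'E'
from h import *
go(.5505,-.040,.22,0)
s=snap('scene','s2'); p=st()[0]['tool_pos']; zb=p[2]-.204
c=[(p[0]+sx*.018,p[1]+sy*.015,zb) for sx,sy in((-1,1),(-1,-1),(1,-1))]
k=9; u0,v0=240,165
im=up(s[v0:v0+60,u0:u0+70],k)
for q in proj('scene',c): cv2.circle(im,tuple(int(a) for a in (q-[u0,v0]+.5)*k),3,(255,0,0),-1)
y0=.0215;x0=.5505
for q in proj('scene',[(x0+sx*.020,y0+y,.026) for sx in(-1,1) for y in(-.08,.04)]+[(x0-.018,y0-.08,.048)]): cv2.circle(im,tuple(int(a) for a in (q-[u0,v0]+.5)*k),3,(0,255,0),-1)
cv2.imwrite('pics/s2c.png',im[:,:,::-1])
E
```

```text
t: 4.25
tool_pos: [0.55, -0.0407, 0.2366]
orientation: [2.222, 2.22, 0.001]
force: [0.4, 0.5, -0.8]
opening: 0.0359
gripper_force: 29.9
t 4.2 tcp [ 0.55   -0.0407  0.2366] phi -0.001 tilt [ 0.0006 -0.0002] open 0.0359 g 29.9 F [ 0.4  0.5 -0.8]
DELTA cm [ 0.05  0.07 -1.66] spin 0.001 / -3.141
```

View pics/s2c.png

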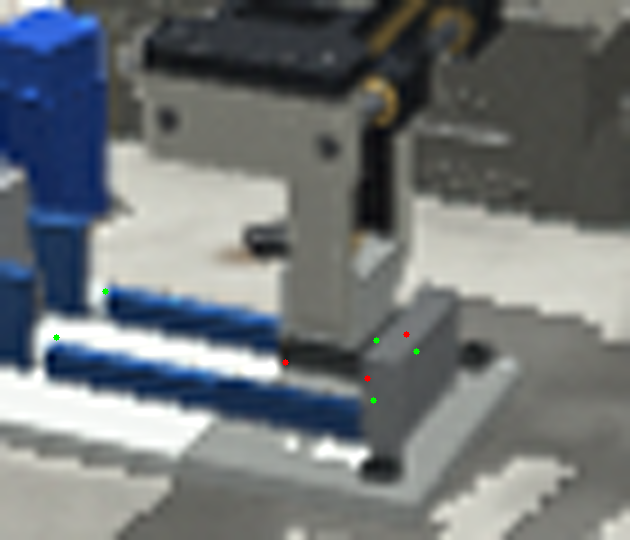

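The foot edges and wall ends match the projected points within about 1 px, so I'll lower it into the channel.

```bash
python3 -m handwheel '[[0.05,0,-0.6,0,1],[0,0,-0.5,0,1],[0,0,-0.4,0,1],[0,0,0,0,1]]'; python3 -c "
from h import *
go(.5505,-.0435,.217,0)"
```

```text
t: 4.8
tool_pos: [0.5501, -0.0399, 0.2204]
orientation: [-2.221, -2.221, 0.0]
force: [-0.2, 0.3, -2.2]
opening: 0.0355
gripper_force: 29.9
t 4.8 tcp [ 0.5501 -0.0399  0.2204] phi 0.000 tilt [-0.0001  0.0001] open 0.0355 g 29.9 F [-0.2  0.3 -2.2]
DELTA cm [ 0.04 -0.36 -0.34] spin -0.000 / 3.142
```

```bash
python3 -m handwheel '[[0,0,-0.2,0,1],[0,-0.2,0,0,1],[0,-0.2,0,0,1],[0,0,0,0,1]]'; python3 -c "
from h import *
go(.5505,-.0435,.217,0)"
```

```text
t: 5.3
tool_pos: [0.5501, -0.0443, 0.2188]
orientation: [2.222, 2.221, -0.0]
force: [1.2, -0.9, -2.3]
opening: 0.0359
gripper_force: 29.9
t 5.3 tcp [ 0.5501 -0.0443  0.2188] phi -0.000 tilt [ 0.     -0.0001] open 0.0359 g 29.9 F [ 1.2 -0.9 -2.3]
DELTA cm [ 0.04  0.08 -0.18] spin 0.000 / -3.141
```

```bash
python3 -m handwheel '[[0,-0.15,-0.1,0,1],[0,-0.15,0,0,1],[0,0,0,0,1]]'; python3 -m handwheel '[[0,-0.15,0,0,1],[0,0,0,0,1]]'
```

```text
t: 5.68
tool_pos: [0.5502, -0.0453, 0.2183]
orientation: [-2.219, -2.22, -0.004]
force: [-1.7, 11.3, 5.5]
opening: 0.0356
gripper_force: 29.9
t: 5.92
tool_pos: [0.5501, -0.0459, 0.2182]
orientation: [-2.218, -2.22, -0.006]
force: [-2.3, 16.9, 6.2]
opening: 0.0355
gripper_force: 29.9
```

```bash
python3 -m handwheel '[[0,0.1,0,0,0.4],[0,0,0,0,0.4],[0,0,3,0,0.4],[0,0,5,0,0.4],[0,0,3,0,0.4],[-2.8,-5,0,0.072,0.4],[-2.8,-5,0,0.072,0.4],[-2.9,-5,0,0.072,0.4],[-2.9,-5,0,0.072,0.4],[-2.9,-5,0,0.072,0.4]]'
python3 -c "
from h import *
blocks('t3');go(.407,-.2985,.204,.36)"
```

```text
t: 7.18
tool_pos: [0.4059, -0.2991, 0.3282]
orientation: [1.784, 2.584, -0.001]
force: [0.9, -0.9, -0.1]
opening: 0.0559
gripper_force: 0.0
mod [277.6 184.2] [ 0.5509 -0.0414] [25.9 32.1] 0.026
dum [348.3 174.5] [ 0.5781 -0.2869] [29.7 36.4] -0.322
dum [375. 172.] [ 0.584  -0.3793] [29.6 36.8] -0.376
t 7.2 tcp [ 0.4029 -0.304   0.3283] phi 0.364 tilt [-0.0014 -0.0044] open 0.0557 g 0.0 F [-3.  -4.7 -0.2]
DELTA cm [  0.41   0.55 -12.43] spin -0.004 / 3.138
```

```bash
python3 -m handwheel '[[0,0,-5,0,0.4],[0,0,-3,0,0.4],[0,0,0,0,0.4],[0,0,0,0,0.4]]'
python3 -c "
from h import *
go(.407,-.2985,.2045,.36)"
```

```text
t: 7.72
tool_pos: [0.4077, -0.2978, 0.2492]
orientation: [1.787, 2.582, -0.0]
force: [0.3, -0.4, 0.4]
opening: 0.0557
gripper_force: 0.0
t 7.7 tcp [ 0.4077 -0.2978  0.2492] phi 0.360 tilt [ 0.0012 -0.0012] open 0.0557 g 0.0 F [ 0.3 -0.4  0.4]
DELTA cm [-0.07 -0.07 -4.47] spin -0.000 / 3.141
```

```bash
python3 -m handwheel '[[-0.05,-0.05,-3,0,0.4],[0,0,-1.4,0,0.4],[0,0,0,0,1],[0,0,0,0,1],[0,0,0,0,1],[0,0,0,0,1]]'; python3 -c "
from h import *
go(.5505,-.011,.33,0)"; python3 -m handwheel '[[0,0,3,0,1],[0,0,5,0,1],[0,0,4.5,0,1],[2.4,4.8,0,-0.06,1],[2.4,4.8,0,-0.06,1],[2.4,4.8,0,-0.06,1],[2.4,4.8,0,-0.06,1],[2.4,4.8,0,-0.06,1],[2.4,4.8,0,-0.06,1]]';  python3 -m handwheel '[[0,0,0,0,1],[0,0,0,0,1]]'
python3 -c "
from h import *
go(.5505,-.011,.2206,0)"
```

```text
t: 8.48
tool_pos: [0.4071, -0.2984, 0.205]
orientation: [1.787, 2.582, -0.0]
force: [-0.9, 1.4, 6.7]
opening: 0.0355
gripper_force: 30.0
t 8.5 tcp [ 0.4071 -0.2984  0.205 ] phi 0.360 tilt [ 0.0016 -0.0014] open 0.0355 g 30.0 F [-0.9  1.4  6.7]
DELTA cm [14.34 28.74 12.5 ] spin -0.360 / 2.782
t: 9.6
tool_pos: [0.551, -0.0083, 0.3288]
orientation: [2.224, 2.219, -0.0]
force: [0.6, -0.8, -0.6]
opening: 0.0358
gripper_force: 30.0
t: 9.85
tool_pos: [0.5503, -0.01, 0.3284]
orientation: [-2.22, -2.223, 0.002]
force: [0.1, 0.0, -0.9]
opening: 0.0361
gripper_force: 30.0
t 9.8 tcp [ 0.5503 -0.01    0.3284] phi 0.001 tilt [-0.0009 -0.0005] open 0.0361 g 30.0 F [ 0.1  0.  -0.9]
DELTA cm [  0.02  -0.1  -10.78] spin -0.001 / 3.140
```

```bash
python3 -m handwheel '[[0,0,-4,0,1],[0,0,-4.5,0,1],[0,0,-1.2,0,1],[0,0,-0.6,0,1],[0,0,-0.6,0,1],[0,0,0,0,1]]'; python3 -m handwheel '[[0,-0.2,-0.1,0,1],[0,-0.2,0,0,1],[0,-0.1,0,0,1],[0,0,0,0,1]]'
```

```text
t: 10.6
tool_pos: [0.5506, -0.0109, 0.2204]
orientation: [2.222, 2.22, 0.0]
force: [1.6, -0.5, -1.7]
opening: 0.0362
gripper_force: 29.6
t: 11.1
tool_pos: [0.5508, -0.0132, 0.2193]
orientation: [-2.219, -2.22, -0.005]
force: [-0.2, 13.5, 2.0]
opening: 0.0363
gripper_force: 29.6
```

```bash
python3 -m handwheel '[[0,0.1,-0.2,0,1],[0,0,-0.05,0,1],[0,0,0,0,0.4],[0,0,0,0,0.4],[0,0,3,0,0.4],[0,0,5,0,0.4],[0,0,3,0,0.4]]'; python3 -m handwheel '[[-1.9,-5.4,0,0,0.4],[-1.9,-5.4,0,0,0.4],[-1.9,-5.4,0,0,0.4],[-1.9,-5.4,0,0,0.4],[-1.9,-5.4,0,-0.02,0.4],[-1.9,-5.4,0,0,0.4],[-2.1,-5.4,0,0,0.4],[0,0,-3,0,0.4],[0,0,0,0,0.4],[0,0,0,0,0.4]]'
python3 -c "
from h import *
blocks('t4');go(.416,-.3907,.2045,-.02)"
```

```text
t: 11.98
tool_pos: [0.551, -0.0144, 0.3291]
orientation: [2.22, 2.219, 0.002]
force: [-0.5, -0.6, -0.6]
opening: 0.0556
gripper_force: 0.0
t: 13.22
tool_pos: [0.4158, -0.3917, 0.2968]
orientation: [-2.243, -2.2, 0.0]
force: [0.5, 0.0, 0.6]
opening: 0.0559
gripper_force: 0.0
dum [348.3 174.5] [ 0.5782 -0.2869] [29.6 36.4] -0.329
dum [375. 172.] [ 0.584  -0.3793] [29.3 36.7] -0.36
t 13.3 tcp [ 0.4161 -0.3917  0.2974] phi -0.019 tilt [ 0.0008 -0.0009] open 0.0556 g 0.0 F [0.2 0.1 0.3]
DELTA cm [-0.01  0.1  -9.29] spin -0.001 / 3.141
```

```bash
python3 -m handwheel '[[0,0.1,-4,0,0.4],[0,0,-4,0,0.4],[0,0,-1.2,0,0.4],[0,0,0,0,0.4],[0,0,0,0,1],[0,0,0,0,1],[0,0,0,0,1],[0,0,0,0,1]]'; python3 -m handwheel '[[0,0,3,0,1],[0,0,5,0,1],[0,0,4.5,0,1],[1.7,5.2,0,0,1],[1.7,5.2,0,0,1],[1.7,5.2,0,0,1],[1.7,5.2,0,0.02,1],[1.7,5.2,0,0,1],[1.7,5.2,0,0,1]]';  python3 -m handwheel '[[1.7,5.2,0,0,1],[1.6,5.1,0,0,1],[0,0,0,0,1],[0,0,0,0,1]]'
python3 -c "
from h import *
go(.5507,.022,.2206,0)"
```

```text
t: 14.28
tool_pos: [0.4161, -0.3916, 0.2058]
orientation: [2.242, 2.197, -0.0]
force: [-0.9, 0.4, 6.9]
opening: 0.0357
gripper_force: 30.0
t: 15.4
tool_pos: [0.5177, -0.0773, 0.3292]
orientation: [2.222, 2.221, -0.0]
force: [0.6, -0.5, -2.4]
opening: 0.0362
gripper_force: 30.0
t: 15.9
tool_pos: [0.5503, 0.0238, 0.3289]
orientation: [-2.22, -2.222, 0.002]
force: [-0.1, -1.6, -2.3]
opening: 0.0359
gripper_force: 30.0
t 15.9 tcp [0.5503 0.0238 0.3289] phi 0.001 tilt [-0.0009 -0.0005] open 0.0359 g 30.0 F [-0.1 -1.6 -2.3]
DELTA cm [  0.04  -0.18 -10.83] spin -0.001 / 3.141
```

```bash
python3 -m handwheel '[[0,-0.1,-4,0,1],[0,0,-4.5,0,1],[0,0,-1.2,0,1],[0,0,-0.6,0,1],[0,0,-0.6,0,1],[0,0,0,0,1]]'; python3 -m handwheel '[[0,-0.2,-0.1,0,1],[0,-0.2,0,0,1],[0,-0.1,0,0,1],[0,0,0,0,1]]'
```

```text
t: 16.65
tool_pos: [0.5504, 0.0222, 0.2203]
orientation: [-2.223, -2.22, 0.001]
force: [-0.8, -0.2, -2.8]
opening: 0.0361
gripper_force: 29.6
t: 17.15
tool_pos: [0.5506, 0.0179, 0.2193]
orientation: [-2.221, -2.221, 0.0]
force: [0.3, -0.9, -1.8]
opening: 0.0364
gripper_force: 29.6
```

```bash
python3 -m handwheel '[[0,-0.15,0,0,1],[0,-0.15,0,0,1],[0,0,0,0,1]]'
```

```text
t: 17.52
tool_pos: [0.5506, 0.0159, 0.2193]
orientation: [-2.22, -2.221, -0.002]
force: [-0.3, 6.9, -0.9]
opening: 0.0367
gripper_force: 29.6
```

```bash
python3 -m handwheel '[[0,0.05,-0.2,0,1],[0,0,-0.05,0,1],[0,0,0,0,0.4],[0,0,0,0,0.4],[0,0,3,0,0.4],[0,0,5,0,0.4],[0,0,3,0,0.4]]'; python3 -m handwheel '[[0.5,-5.05,0,-0.055,0.4],[0.5,-5.05,0,-0.055,0.4],[0.5,-5.05,0,-0.055,0.4],[0.5,-5.05,0,-0.055,0.4],[0.5,-5.05,0,-0.055,0.4],[0.2,-5.05,0,-0.055,0.4],[0,0,-3,0,0.4],[0,0,0,0,0.4],[0,0,0,0,0.4]]'
python3 - <<'E'
from h import *
blocks();go(.577,-.2875,.2045,-.33)
s=snap('scene','s5')
for p in blobs(s,wood,(310,195,410,235),amin=40): print(cen(p),onz('scene',cen(p),.04))
cv2.imwrite('pics/s5c.png',up(s[165:235,225:315],8)[:,:,::-1])
E
```

```text
t: 18.4
tool_pos: [0.5511, 0.0151, 0.3295]
orientation: [2.22, 2.219, 0.003]
force: [0.8, -0.2, -0.6]
opening: 0.0554
gripper_force: 0.0
t: 19.52
tool_pos: [0.5777, -0.2871, 0.2972]
orientation: [-2.556, -1.827, 0.0]
force: [0.5, 0.0, -0.1]
opening: 0.0557
gripper_force: 0.0
t 19.6 tcp [ 0.578  -0.2871  0.298 ] phi -0.329 tilt [ 0.001  -0.0007] open 0.0557 g 0.0 F [-0.3 -0.4  0.3]
DELTA cm [-0.1  -0.04 -9.35] spin -0.001 / 3.141
[395.67359375 218.7254362 ] [[ 0.57901511 -0.38329507  0.04      ]]
```

View pics/s5c.png

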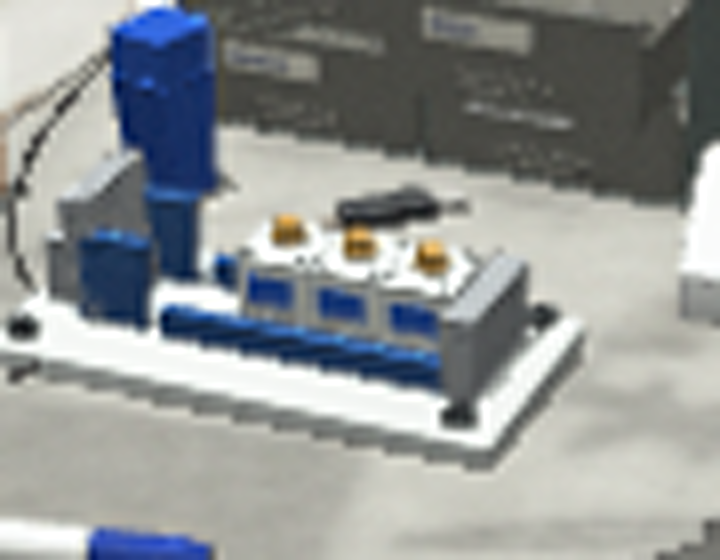

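The three modules stand upright in a row against the stop, with connectors at crop (287,228), (360,242) and (432,255). The dummy is next.

```bash
python3 -m handwheel '[[-0.05,0,-4,0,0.4],[0,0,-4,0,0.4],[0,0,-1.2,0,0.4],[0,0,0,0,0.4],[0,0,0,0,1],[0,0,0,0,1],[0,0,0,0,1],[0,0,0,0,1]]'; python3 -m handwheel '[[0,0,3,0,1],[0,0,5,0,1],[0,0,4.5,0,1],[-0.4,4.8,0,0.047,1],[-0.4,4.8,0,0.047,1],[-0.4,4.8,0,0.047,1],[-0.4,4.8,0,0.047,1],[-0.4,4.8,0,0.047,1],[-0.4,4.8,0,0.047,1],[-0.3,4.8,0,0.047,1]]';  python3 -m handwheel '[[0,0,0,0,1],[0,0,0,0,1]]'
python3 -c "
from h import *
go(.5507,.049,.2206,0)"
```

```text
t: 20.62
tool_pos: [0.5777, -0.2879, 0.2065]
orientation: [2.554, 1.825, 0.002]
force: [-0.9, 0.3, 6.4]
opening: 0.0359
gripper_force: 30.0
t: 21.88
tool_pos: [0.5496, 0.05, 0.3297]
orientation: [-2.221, -2.222, 0.0]
force: [0.0, 0.2, -1.4]
opening: 0.036
gripper_force: 30.0
t: 22.12
tool_pos: [0.55, 0.0483, 0.3297]
orientation: [2.222, 2.221, -0.001]
force: [0.2, -0.3, -1.2]
opening: 0.0359
gripper_force: 30.0
t 22.1 tcp [0.55   0.0483 0.3297] phi -0.001 tilt [-0.0002 -0.0005] open 0.0359 g 30.0 F [ 0.2 -0.3 -1.2]
DELTA cm [  0.07   0.07 -10.91] spin 0.001 / -3.141
```

```bash
python3 -m handwheel '[[0.05,0.05,-4,0,1],[0,0,-4.5,0,1],[0,0,0,0,1]]'; python3 -m handwheel '[[0,0,-1,0,1],[0,0,0,0,1]]'; python3 -m handwheel '[[0,0,-0.6,0,1],[0,0,-0.6,0,1],[0,0,0,0,1]]'
```

```text
t: 22.5
tool_pos: [0.5485, 0.0476, 0.2407]
orientation: [-2.221, -2.214, 0.01]
force: [-0.1, 0.3, -2.2]
opening: 0.0357
gripper_force: 30.0
t: 22.75
tool_pos: [0.5512, 0.0486, 0.2359]
orientation: [2.222, 2.219, 0.002]
force: [0.5, 0.2, -1.7]
opening: 0.0361
gripper_force: 30.0
t: 23.12
tool_pos: [0.5503, 0.0491, 0.2222]
orientation: [-2.222, -2.22, 0.001]
force: [0.7, 0.0, -2.2]
opening: 0.0359
gripper_force: 30.0
```

```bash
python3 -m handwheel '[[0,0,-0.25,0,1],[0,-0.15,0,0,1],[0,-0.15,0,0,1],[0,0,0,0,1]]'; python3 -m handwheel '[[0,-0.15,0,0,1],[0,0,0,0,1]]'
```

```text
t: 23.62
tool_pos: [0.5504, 0.0469, 0.2201]
orientation: [-2.221, -2.219, -0.002]
force: [-1.0, 7.2, -3.0]
opening: 0.0359
gripper_force: 30.0
t: 23.88
tool_pos: [0.5503, 0.0464, 0.2202]
orientation: [-2.22, -2.218, -0.004]
force: [-1.0, 13.0, -1.7]
opening: 0.0356
gripper_force: 30.0
```

```bash
python3 -m handwheel '[[0,0.05,-0.25,0,1],[0,0,-0.05,0,1],[0,0,0,0,0.4],[0,0,0,0,0.4],[0,0,3,0,0.4],[0,0,5,0,0.5],[0,0,6,0,0.5]]'; python3 -m handwheel '[[2.5,5.4,0,0.06,0.5],[2.5,5.4,0,0.06,0.5],[2.5,5.3,0,0.06,0.5],[0,0,0,0,0.5],[0,0,0,0,0.5]]'
python3 - <<'E'
from h import *
go(.6255,.2075,.242,.18)
s=snap('scene','s6')
cv2.imwrite('pics/s6c.png',up(s[120:220,190:300],7)[:,:,::-1])
E
```

```text
t: 24.75
tool_pos: [0.55, 0.0446, 0.3575]
orientation: [-2.222, -2.219, 0.003]
force: [1.2, -0.7, -0.5]
opening: 0.0467
gripper_force: 0.0
t: 25.38
tool_pos: [0.6256, 0.2056, 0.3567]
orientation: [-2.014, -2.411, 0.002]
force: [-0.4, -0.5, 0.3]
opening: 0.0467
gripper_force: 0.0
t 25.4 tcp [0.6256 0.2056 0.3567] phi 0.179 tilt [-0.0008 -0.0009] open 0.0467 g 0.0 F [-0.4 -0.5  0.3]
DELTA cm [-1.000e-02  1.900e-01 -1.147e+01] spin 0.001 / -3.140
```

View pics/s6c.png

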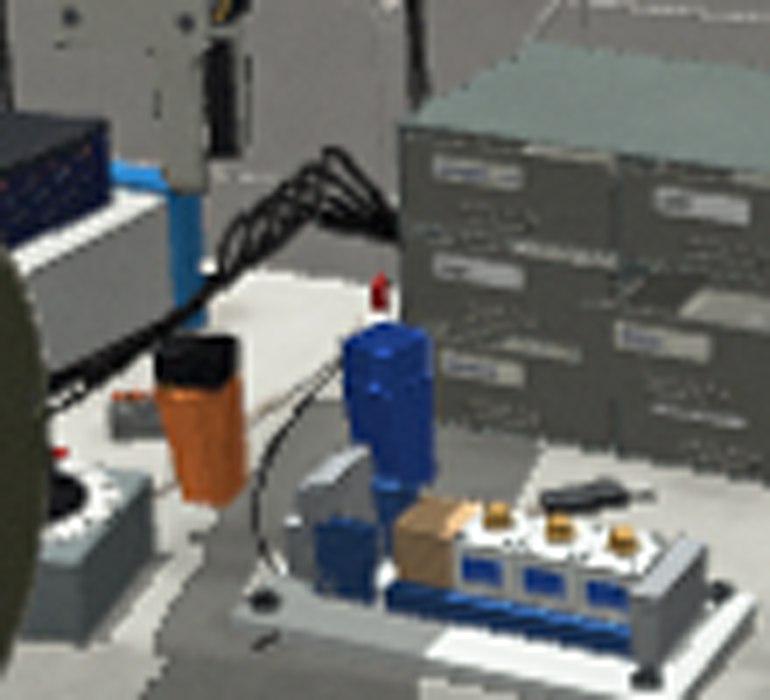

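The scene view shows all four blocks in the row, with the dummy at crop (425,540). The wedge stands under the gripper at crop (200,420) with its slope to image left, and the gripper is clear of the cables.

```bash
python3 -m handwheel '[[0,0.15,-4,0,0.5],[0,0,-3,0,0.5],[0,0,-2,0,0.5],[0,0,0,0,0.5]]'; python3 -m handwheel '[[0,0,-1.2,0,0.5],[0,0,-1.2,0,0.5],[0,0,0,0,0.5]]'
```

```text
t: 25.92
tool_pos: [0.6249, 0.2064, 0.2658]
orientation: [-2.014, -2.409, 0.004]
force: [0.2, -0.3, 0.4]
opening: 0.0467
gripper_force: 0.0
t: 26.3
tool_pos: [0.6251, 0.2074, 0.242]
orientation: [-2.013, -2.41, 0.003]
force: [-1.0, 0.3, 0.2]
opening: 0.0465
gripper_force: 0.0
```

```bash
python3 -m handwheel '[[0,0,0,0,1],[0,0,0,0,1],[0,0,0,0,1],[0,0,0,0,1]]' 40;python3 -c "
from h import *
go(.5505,.074,.36,0)"
```

```text
t: 26.8
tool_pos: [0.6258, 0.2076, 0.2438]
orientation: [2.014, 2.411, 0.001]
force: [1.1, 1.1, 2.0]
opening: 0.0316
gripper_force: 39.7
t 26.8 tcp [0.6258 0.2076 0.2438] phi 0.179 tilt [0.001  0.0003] open 0.0316 g 39.7 F [1.1 1.1 2. ]
DELTA cm [ -7.53 -13.36  11.62] spin -0.179 / 2.963
```

```bash
python3 -m handwheel '[[0,0,3,0,1],[0,0,5,0,1],[0,0,4,0,1],[-2.5,-4.4,0,-0.06,1],[-2.5,-4.4,0,-0.06,1],[-2.5,-4.5,0,-0.059,1],[0,0,0,0,1],[0,0,-2.5,0,1],[0,0,0,0,1],[0,0,0,0,1]]'
python3 - <<'E'
from h import *
go(.5505,.0745,.31,0)
p=st()[0]['tool_pos']
t=snap('top','t7');s=snap('scene','s7'); u0,v0=215,150;k=9
im=up(s[v0:v0+60,u0:u0+75],k)
def dots(P,col):
    for q in proj('scene',P): cv2.circle(im,tuple(int(a) for a in (q-[u0,v0]+.5)*k),3,col,-1)
zb=p[2]-.2438
dots([(p[0]+sx*.016,p[1]+sy*.012,zb) for sx,sy in((-1,1),(-1,-1),(1,-1))],(255,0,0))
x0,y0=.5504,.0215
dots([(x0+sx*.018,y0+.04,.052) for sx in(-1,1)]+[(x0-.018,y0+.072,.066),(x0+.018,y0+.072,.066),(x0-.018,y0-.08,.048)],(0,255,0))
dots([(x0-.018,y0+.046,.052),(x0-.018,y0+.078,.052),(x0+.018,y0+.046,.052)],(255,255,0))
cv2.imwrite('pics/s7c.png',im[:,:,::-1])
E
```

```text
t: 28.05
tool_pos: [0.5509, 0.075, 0.3387]
orientation: [-2.22, -2.222, -0.0]
force: [-0.0, -0.5, -0.8]
opening: 0.032
gripper_force: 39.7
t 28.1 tcp [0.5509 0.075  0.3387] phi 0.001 tilt [-0.      0.0001] open 0.0320 g 39.7 F [-0.  -0.5 -0.8]
DELTA cm [-0.04 -0.05 -2.87] spin -0.001 / 3.141
```

View pics/s7c.png

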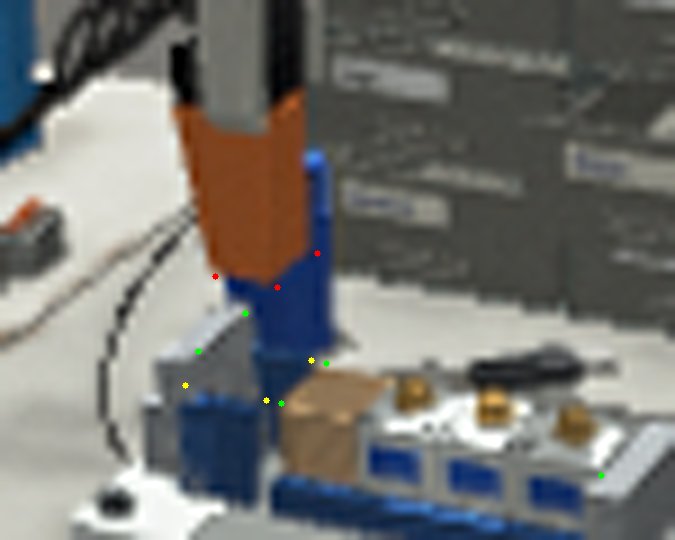

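The held wedge's lower corners appear about 1 px left of the prediction at crop (268,283), which is about 2.5 mm towards +y. The frame and dummy corners agree with theirs. I'll correct y and lower.

```bash
python3 -m handwheel '[[-0.05,-0.25,0,0,1],[0,0,-2,0,1],[0,0,-1.5,0,1],[0,0,0,0,1]]'; python3 -m handwheel '[[0,0,-0.6,0,1],[0,0,-0.6,0,1],[0,0,0,0,1]]'
```

```text
t: 28.65
tool_pos: [0.549, 0.0719, 0.3003]
orientation: [-2.219, -2.219, 0.006]
force: [-0.6, -0.6, -1.3]
opening: 0.032
gripper_force: 39.7
t: 29.02
tool_pos: [0.5499, 0.0721, 0.2908]
orientation: [-2.221, -2.221, 0.0]
force: [0.5, 1.6, -2.1]
opening: 0.0318
gripper_force: 39.7
```

```bash
python3 -m handwheel '[[0,0,-0.5,0,1],[0,0,-0.4,0,1],[0,0,0,0,1]]'; python3 -m handwheel '[[0,0,-0.4,0,1],[0,0,0,0,1]]'
```

```text
t: 29.4
tool_pos: [0.5499, 0.0721, 0.2818]
orientation: [-2.221, -2.221, 0.0]
force: [0.7, 1.1, -2.5]
opening: 0.0318
gripper_force: 39.7
t: 29.65
tool_pos: [0.55, 0.0721, 0.2779]
orientation: [-2.221, -2.221, 0.0]
force: [0.5, 2.1, -2.6]
opening: 0.0315
gripper_force: 39.7
```

```bash
python3 -m handwheel '[[0,0,-0.3,0,1],[0,0,0,0,1]]'; python3 -m handwheel '[[0,0,-0.2,0,1],[0,0,-0.1,0,1],[0,0,0,0,1]]'
```

```text
t: 29.9
tool_pos: [0.5501, 0.072, 0.275]
orientation: [-2.221, -2.221, 0.0]
force: [1.1, 2.8, -2.0]
opening: 0.0315
gripper_force: 39.7
t: 30.28
tool_pos: [0.5503, 0.072, 0.2729]
orientation: [2.221, 2.221, 0.001]
force: [-0.4, 2.5, 5.2]
opening: 0.0321
gripper_force: 39.7
```

```bash
python3 -m handwheel '[[0,0,-0.15,0,1],[0,0,0,0,1]]'; python3 -m handwheel '[[0,0,0,0,0.5],[0,0,0,0,0.5],[0,0,3,0,0.5],[0,0,3,0,0.5],[0,0.8,0,0,1],[0,0,0,0,1],[0,0,0,0,1],[0,0,0,0,1]]'; python3 -m handwheel '[[0,0,-1.5,0,1],[0,0,-1,0,1],[0,0,-0.3,0,1],[0,0,0,0,1]]'
```

```text
t: 30.52
tool_pos: [0.5506, 0.072, 0.2721]
orientation: [2.22, 2.221, 0.002]
force: [-0.7, 1.2, 8.7]
opening: 0.0317
gripper_force: 39.7
t: 31.52
tool_pos: [0.5497, 0.0799, 0.3295]
orientation: [-2.221, -2.221, 0.002]
force: [-0.7, 0.1, -0.1]
opening: 0.0112
gripper_force: 0.0
t: 32.02
tool_pos: [0.5499, 0.08, 0.3022]
orientation: [-2.221, -2.221, 0.001]
force: [-0.8, -0.3, -0.2]
opening: 0.0006
gripper_force: 0.0
```

Now I'll press in small steps.

```bash
python3 -m handwheel '[[0,0,-0.3,0,1],[0,0,0,0,1]]'; python3 -m handwheel '[[0,0,-0.2,0,1],[0,0,0,0,1]]';  python3 -m handwheel '[[0,0,-0.15,0,1],[0,0,0,0,1]]'
```

```text
t: 32.28
tool_pos: [0.5501, 0.08, 0.2998]
orientation: [2.221, 2.221, 0.0]
force: [-0.4, -0.8, -0.4]
opening: 0.0006
gripper_force: 0.0
t: 32.52
tool_pos: [0.55, 0.08, 0.2976]
orientation: [-2.221, -2.221, 0.0]
force: [0.1, 0.2, 0.1]
opening: 0.0007
gripper_force: 0.0
t: 32.78
tool_pos: [0.55, 0.08, 0.2961]
orientation: [-2.221, -2.221, 0.0]
force: [0.2, -0.7, -0.5]
opening: 0.0003
gripper_force: 0.0
```

```bash
python3 -m handwheel '[[0,0,-0.2,0,1],[0,0,0,0,1]]'; python3 -m handwheel '[[0,0,-0.15,0,1],[0,0,0,0,1]]';  python3 -m handwheel '[[0,0,-0.1,0,1],[0,0,0,0,1]]'
```

```text
t: 33.02
tool_pos: [0.5504, 0.08, 0.2951]
orientation: [2.221, 2.221, 0.001]
force: [-1.6, 0.2, 5.4]
opening: 0.0004
gripper_force: 2.6
t: 33.28
tool_pos: [0.5507, 0.08, 0.295]
orientation: [2.22, 2.22, 0.003]
force: [-4.3, -0.8, 13.0]
opening: 0.0001
gripper_force: 6.5
t: 33.52
tool_pos: [0.5509, 0.08, 0.2948]
orientation: [2.22, 2.22, 0.004]
force: [-6.4, -1.2, 18.6]
opening: 0.0005
gripper_force: 9.1
```

```bash
python3 -m handwheel '[[0,0,-0.08,0,1],[0,0,0,0,1],[0,0,0,0,1]]'; python3 -m handwheel '[[0,0,0.4,0,1],[0,0,2,0,1],[0,0,4,0,1],[0,0,0,0,1]]'
python3 - <<'E'
from h import *
s=snap('scene','s8'); cv2.imwrite('pics/s8c.png',up(s[150:215,215:300],8)[:,:,::-1])
E
```

```text
t: 33.9
tool_pos: [0.5511, 0.08, 0.2948]
orientation: [2.219, 2.219, 0.005]
force: [-7.6, -1.6, 22.5]
opening: 0.0004
gripper_force: 11.1
t: 34.4
tool_pos: [0.5514, 0.0801, 0.36]
orientation: [2.218, 2.218, 0.009]
force: [-0.9, 0.2, -0.2]
opening: 0.0006
gripper_force: 0.0
```

View pics/s8c.png

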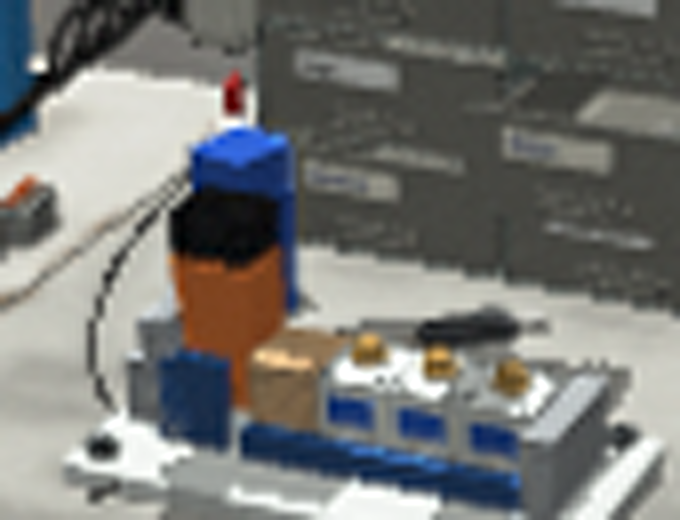

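The wedge's orange body is deep in the pocket between the cheeks, with its black head on top at crop (225,228). It stands upright and the row is tight. Now I'll measure the knob geometry.

Run:
```python
from h import *
go(.496,.24,.3,0)
t=cv2.imread('pics/top0.png')[:,:,::-1].copy()
box=(178,180,216,220)
# dial ring (white) outer contour
for p in blobs(t,lambda c,h:c.min(2)>200,box,amin=60):
    w=onz('top',p,.046)[:,:2]; h=cv2.convexHull(np.float32(w*1000)); e=cv2.fitEllipse(h); print('ring',e, cv2.minEnclosingCircle(np.float32(w)))
for p in blobs(t,lambda c,h:c.max(2)<95,box,amin=60):
    w=onz('top',p,.05)[:,:2]; e=cv2.fitEllipse(cv2.convexHull(np.float32(w*1000))); print('skirt',e)
c=np.array(e[0])/1000
p=max(blobs(t,red,box,amin=1),key=len); w=onz('top',p,.046)[:,:2]; m=onz('top',cen(p),.046)[0,:2]
for C in(c,(.4966,.2395)):
    d=w-C; r=np.hypot(*d.T); i=r<np.percentile(r,8); tip=w[i].mean(0)
    print('mark dir centroid',np.arctan2(*(m-C)[::-1]),'tip',np.arctan2(*(tip-C)[::-1]),r.min())
    # white line in skirt: bright pixels within r<33mm
    k=8;u0,v0,u1,v1=box; im=up(t[v0:v1,u0:u1],k); g=im.min(2)
    ys,xs=np.nonzero(g>105); ww=onz('top',np.c_[xs,ys]/k+[u0,v0]-.4375,.05)[:,:2]-C; rr=np.hypot(*ww.T); q=ww[(rr>.012)&(rr<.028)]
    print('line dir',np.arctan2(*q.mean(0)[::-1]),len(q), np.arctan2(q[:,1],q[:,0]).std())
```

```text
t 34.5 tcp [0.5508 0.08   0.3577] phi -0.000 tilt [0.0043 0.0002] open 0.0006 g 0.0 F [ 0.4  0.3 -0.7]
DELTA cm [-5.48 16.   -5.77] spin 0.000 / -3.142
ring ((496.85968017578125, 240.1815948486328), (93.11298370361328, 93.73776245117188), 39.013824462890625) ((0.4970961809158325, 0.24050109088420868), 0.04750228673219681)
skirt ((496.47076416015625, 239.90541076660156), (64.2453842163086, 65.21392059326172), 6.1866254806518555)
mark dir centroid 0.26010622181504994 tip 0.26154740920773595 0.03884573251394683
line dir 2.197136543624436 462 0.12009669863774
mark dir centroid 0.2686436942595265 tip 0.27233794798811933 0.038823791457742333
line dir 2.1849682938970405 464 0.12172081778279642
```

Run:
```python
from h import *
print('back right top corner',tri((217.8,145.5),(168.5,106)))
# front-right bottom/top corner candidates along scene: see where top px (168.5,172) lies
for z in(.03,.06,.09,.12,.15): print(z,onz('top',[[168.5,172]],z)[0].round(3),proj('scene',onz('top',[[168.5,172]],z))[0].round(1), 'bwd',onz('top',[[170,182]],z)[0].round(3))
```

```text
back right top corner (array([0.820481  , 0.32546936, 0.08990026]), np.float64(0.006331589152254423))
0.03 [0.604 0.338 0.03 ] [186.1 178.8] bwd [0.568 0.333 0.03 ]
0.06 [0.6   0.332 0.06 ] [186.3 171.7] bwd [0.566 0.327 0.06 ]
0.09 [0.597 0.325 0.09 ] [186.5 164.4] bwd [0.563 0.321 0.09 ]
0.12 [0.594 0.319 0.12 ] [186.8 156.8] bwd [0.561 0.314 0.12 ]
0.15 [0.591 0.312 0.15 ] [187.  149.1] bwd [0.559 0.308 0.15 ]
```

```bash
python3 -m handwheel '[[-1.35,4,0,0.155,0.72],[-1.35,4,0,0.155,0.72],[-1.35,4,0,0.155,0.72],[-1.35,4,0,0.155,0.72],[0,0,-4,0,0.72],[0,0,-4,0,0.72],[0,0,0,0,0.72],[0,0,0,0,0.72]]' 20
python3 -c "
from h import *
go(.4966,.240,.2395,.62)"
```

```text
t: 35.45
tool_pos: [0.4964, 0.24, 0.2759]
orientation: [1.438, 2.793, 0.0]
force: [-0.0, -0.8, 0.8]
opening: 0.0261
gripper_force: 0.0
t 35.5 tcp [0.4964 0.24   0.2759] phi 0.620 tilt [0.0002 0.0001] open 0.0261 g 0.0 F [-0.  -0.8  0.8]
DELTA cm [ 0.02  0.   -3.64] spin 0.000 / -3.141
```

```bash
python3 -m handwheel '[[0,0,-2,0,0.72],[0,0,-1,0,0.72],[0,0,-0.5,0,0.72],[0,0,0,0,0.72]]'; python3 -m handwheel '[[0,0,0,0,1],[0,0,0,0,1],[0,0,0,0,1]]' 20
python3 -c "
from h import *
go(.4966,.240,.2395,-1.31);print(st()[0]['wrist_torque'])"
```

```text
t: 35.95
tool_pos: [0.4962, 0.24, 0.2403]
orientation: [1.438, 2.793, 0.0]
force: [-0.2, -0.3, -0.4]
opening: 0.0263
gripper_force: 0.0
t: 36.33
tool_pos: [0.4968, 0.2403, 0.2408]
orientation: [1.437, 2.792, 0.003]
force: [4.2, 2.2, -0.6]
opening: 0.0115
gripper_force: 19.8
t 36.3 tcp [0.4968 0.2403 0.2408] phi 0.620 tilt [0.0025 0.001 ] open 0.0115 g 19.8 F [ 4.2  2.2 -0.6]
DELTA cm [-0.02 -0.03 -0.13] spin -1.930 / 1.212
[ 0.34936179 -0.91243181  0.02057489]
```

```bash
python3 -m handwheel '[[0,0,0,-0.15,1],[0,0,0,-0.15,1],[0,0,0,-0.15,1],[0,0,0,-0.15,1],[0,0,0,-0.15,1],[0,0,0,-0.15,1],[0,0,0,-0.15,1],[0,0,0,-0.15,1],[0,0,0,-0.15,1],[0,0,0,-0.15,1]]' 30; python3 -m handwheel '[[0,0,0,-0.1,1],[0,0,0,-0.1,1],[0,0,0,-0.1,1],[0,0,0,-0.1,1],[0,0,0,-0.03,1],[0,0,0,0,1],[0,0,0,0,1]]'
python3 -c "
from h import *
go(.4966,.240,.2395,-1.31);print(st()[0]['wrist_torque'])"
```

```text
t: 37.58
tool_pos: [0.4959, 0.2405, 0.2407]
orientation: [-2.958, -1.056, 0.0]
force: [-3.4, 3.0, 6.1]
opening: 0.0118
gripper_force: 29.8
t: 38.45
tool_pos: [0.4957, 0.2408, 0.2407]
orientation: [-3.113, -0.409, 0.001]
force: [-3.7, 3.3, 5.9]
opening: 0.0116
gripper_force: 29.8
t 38.5 tcp [0.4957 0.2408 0.2407] phi -1.310 tilt [-0.0008  0.0015] open 0.0116 g 29.8 F [-3.7  3.3  5.9]
DELTA cm [ 0.09 -0.08 -0.12] spin -0.000 / 3.141
[ 0.67842522  0.73521099 -0.07105716]
```

```bash
python3 -m handwheel '[[0,0,0,0,0.72],[0,0,0,0,0.72],[0,0,3,0,0.72],[0,0,5,0,0.72],[0,0,4,0,0.72],[-1,-6,0,0,0.72],[-1,-6,0,0,0.72],[-1,-6,0,0,0.72],[-1,-6,0,0,0.72],[-1,-6,0,0,0.72]]'; python3 -m handwheel '[[0,-6,0,0.1,0.72],[0,-6,0,0.1,0.72],[0,0,0,0,0.72],[0,0,0,0,0.72]]'
python3 - <<'E'
from h import *
t=snap('top','t9'); box=(178,180,216,220)
C=np.array((.4966,.240)); k=8;u0,v0,u1,v1=box; im=up(t[v0:v1,u0:u1],k); g=im.min(2)
ys,xs=np.nonzero(g>105); ww=onz('top',np.c_[xs,ys]/k+[u0,v0]-.4375,.05)[:,:2]-C; rr=np.hypot(*ww.T); q=ww[(rr>.012)&(rr<.028)]
print('line dir',np.arctan2(*q.mean(0)[::-1]),len(q))
p=max(blobs(t,red,box,amin=1),key=len); print('mark',np.arctan2(*(onz('top',cen(p),.046)[0,:2]-C)[::-1]))
big=up(t[178:222,175:220],12); 
for a,r,z,c in((.26,.034,.05,(0,255,0)),(0,0,.05,(0,0,255))):
    q=proj('top',[[C[0]+r*np.cos(a),C[1]+r*np.sin(a),z]])[0]; cv2.circle(big,tuple(int(v) for v in (q-[175,178]+.5)*12),3,c,-1)
# fov check of frame
fr=up(t[160:212,222:300],7)
cv2.imwrite('pics/t9c.png',np.hstack([cv2.resize(big,(400,391)),cv2.resize(fr,(400,391))])[:,:,::-1])
E
```

```text
t: 39.7
tool_pos: [0.4452, -0.0619, 0.3599]
orientation: [3.115, 0.409, 0.0]
force: [0.3, -0.1, 0.2]
opening: 0.0263
gripper_force: 0.0
t: 40.2
tool_pos: [0.4459, -0.18, 0.3596]
orientation: [-3.058, -0.714, 0.001]
force: [0.1, 0.1, -0.9]
opening: 0.0262
gripper_force: 0.0
line dir 0.38648839833976245 446
mark 0.2579394759059556
```

View pics/t9c.png

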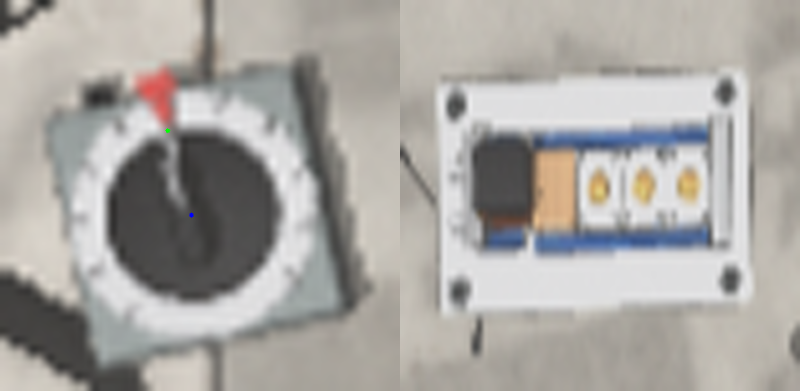

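Left crop: the white line ends at (170,138), right beside the red mark's tip at (165,125). Right crop: wedge head, dummy and three modules sit in a tight row. I'll check the line's outer part, which lies on the skirt and so has no parallax from the bar.

Run:
```python
from h import *
t=cv2.imread('pics/t9.png')[:,:,::-1].copy(); box=(178,180,216,220); k=8;u0,v0,u1,v1=box; im=up(t[v0:v1,u0:u1],k); g=im.min(2).astype(int)
for C in((.4966,.240),(.4969,.2402),(.496,.240)):
    out=[]
    for r in(.022,.025,.028,.030):
        a=np.arange(-.4,.9,.01); q=proj('top',np.c_[C[0]+r*np.cos(a),C[1]+r*np.sin(a),np.full(len(a),.051)]); q=((q-[u0,v0]+.5)*k).astype(int)
        v=g[q[:,1],q[:,0]]; w=np.clip(v-np.percentile(v,60),0,None).astype(float); w[abs(a-a[w.argmax()])>.25]=0; out.append(round((w*a).sum()/w.sum(),3))
    p=max(blobs(t,red,box,amin=1),key=len); print(C,out,'mark',np.arctan2(*(onz('top',cen(p),.046)[0,:2]-C)[::-1]).round(3))
```

```text
(0.4966, 0.24) [np.float64(0.376), np.float64(0.286), np.float64(0.264), np.float64(0.282)] mark 0.258
(0.4969, 0.2402) [np.float64(0.36), np.float64(0.273), np.float64(0.262), np.float64(0.28)] mark 0.256
(0.496, 0.24) [np.float64(0.381), np.float64(0.297), np.float64(0.257), np.float64(0.27)] mark 0.255
```

The line is within about 0.02 rad of the mark (tolerance 0.117), so I'm handing in.

```bash
python3 -c "
from h import *
print(job.close_job())"
```

```text
the job is handed in; nothing more can be done
None
```

I handed the job in at about 40 s: all three sensor modules and one dummy are in the channel, the wedge took a 22 N push, and the knob's line points within about 0.02 rad of the red mark. I couldn't measure the wedge's holding force after letting go, and the hand-in returned no verdict.

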